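# Tilt a pile of coasters into the sprung caddy

### The arm

A 6-joint arm with a two-finger parallel gripper is mounted at the origin on a cart in front of the work surface, level with it; the furniture and walls round the work are solid. World frame = base frame: x ahead of the robot, y to its left, z up, the work surface at z = 0. Lengths are in m, angles in degrees, forces in N, time in s.
With the tool pointing down it reaches from about 0.4 to 0.825 m from the base axis. Payload 7 kg.
Tool frame: the origin (TCP) lies midway between the tips of the shut fingers; the grasp point (between the pads) lies 19 mm behind it; z points along the fingers, y is the line along which they close (so a half turn about z gives the same grasp; the last joint's range is limited). The gripper opens to 88 mm and grips with 3 to 60 N. Pads are 19 mm wide; open, the fingers measure 130 mm over their backs; the gripper's body (78 mm by 193 mm) begins 47 mm behind the grasp point.
Start: joints at [82.684, 20.546, 0.682, 0, -70.136, -16.507], TCP at [0.273, 0.617, 0.227] pointing down, gripper open.
Joint ranges: [-176.03, 176.03], [-82.01, 121.73], [-58.28, 71.71], [-173.87, 95.51], [-174.79, -0.11], [-173.66, 173.66]. Speed limits (degrees/s): [136.94, 136.94, 172.46, 180, 180, 180].

### API

Orientations are given as [roll, pitch, yaw] about the fixed x, y, z axes, in that order (R = Rz(yaw) Ry(pitch) Rx(roll)).
In Python, from plant import ctrl, viewer, close_job gives the robot as it stands. The module is installed in compiled form; this text tells all that it offers.
- The arm moves only by the tool step_arm, never from a script. Its argument "moves" is a list that holds one entry, the list of rows, each a list of 5 numbers: the shift along the world's x, y, z in cm, then the turn about the world's z in rad, then the finger opening in cm, from 0 to 8.76. In form: [[[tx, ty, tz, twist, grip], ...]]. A call has 1 to 10 rows; each row shifts and turns the commanded pose from where the row before left it; what a row does not reach is not made up. A row lasts 1/10 s, in which the tool goes at most 50 mm and 8.59 degrees, less where a joint would pass 70% of its speed; a pose out of reach is approached as far as the arm can. A call with a gripper value outside its range is refused whole. The fingers move at their own pace and stop on an object; the grip force is fixed at half the most. Time passes only in rows, so rows that do not move let the fingers close. It gives the time, the measured TCP pose, the force, the opening and the grip force at its end, in the units of the state.
- ctrl.get_obs(): the state, without advancing time (a new reading comes with each control period).
- viewer.snapshot(name): name is "scene" or "top" or "wrist"; returns (picture, depth): 384x512x3 uint8, blue, green, red; 384x512 float32, m along the optical axis (not along the pixel's ray), 0 where there is no reading.
- viewer.camera_info(name): a dict with "camera_matrix" (3x3 intrinsics, pixels), "k1" (the pictures are not rectified: a ray, as slopes to the right and down, at radius r is drawn at 1 + k1 r^2 times it, then the intrinsics apply), "eye" and "orientation" of the camera in the world. Camera axes: x right, y down, z forward; pixel columns grow to the right and rows downward; lengths in m; the calibration is good to about 2 mm. A picture is of the moment at which its call begins: read the wrist's pose just before it. camera_info takes no time and is no camera call; for the wrist camera it gives the pose at the moment of the call.
- close_job(): hands the job in; it is judged then, once.
The state is a dict: "clock": time; "joint_pos": joint angles; "qvel": joint speeds; "tau": joint torques, N m; "tool_pos": TCP position; "orientation": TCP orientation; "force": force on the tool from outside, world axes, zero at the start; "moment": the same for the moment, N m; "opening": finger opening in m; "gripper_force": force on a finger pad.
Only numpy, scipy, OpenCV 4.12 (cv2) and the standard library are available. Lean on these libraries where they do the work, as an engineer would, in place of code of your own. Each camera call takes 0.05 s, during which the arm holds its last target. There are 200 camera calls.

### The job

Take the three coasters off their sloping stand as one pile and put them away in the caddy: tuck the pile's low edge under the steel hood, push the red sprung plate back with it, and lower the other edge in behind the tall stop wall. Leave all three coasters lying flat, cork side up, on one another on the caddy's floor, held between plate and stop wall, and do not shift the other things on the worktop.

Things in the scene. Friction and masses are not known exactly. Their poses are not given: they have to be found in the camera images.
- coaster_low: The lowest of three loose wooden coasters, each with a cork inlay on its upper face, a slab 100 (x) x 64 (y) x 8 (z) mm, about 60 g; origin at the centre of its underside, x along its length, z out of its cork face. At the start the three lie squarely on one another, 24 mm thick in all, tilted on the stand's ramp with their low short edge against its ledge
- coaster_mid: The middle one of three loose wooden coasters, each with a cork inlay on its upper face, a slab 100 (x) x 64 (y) x 8 (z) mm, about 60 g; origin at the centre of its underside, x along its length, z out of its cork face. Starts on coaster_low
- coaster_top: The uppermost of three loose wooden coasters, each with a cork inlay on its upper face, a slab 100 (x) x 64 (y) x 8 (z) mm, about 60 g; origin at the centre of its underside, x along its length, z out of its cork face. Starts on coaster_mid
- stand: Dark wooden display stand, fixed, foot 130 x 90 mm; origin under the foot's centre, on the worktop. Its ramp is 112 mm long and only 46 mm wide, so the 64 mm wide coasters overhang it by 9 mm on both sides. It slopes at 30 degrees, low end toward the stand's -x, where a ledge 19 mm tall (square to the ramp) stops the pile
- stand_ramp (a point): Centre of the stand's ramp, on its sloping upper face, 60 mm over the worktop
- caddy: Light wooden coaster caddy, fixed, 135 x 78 mm, an open tray. Origin on the worktop; x runs from its steel hood (-x end) to its tall plain stop wall (+x end), z up. Stop wall: inner face at x = +50 mm, top at z = 54 mm. At rest 96 mm lie between red plate and stop wall: the 100 mm pile fits only while it pushes the plate back; laid in, its centre is at x = 0
- caddy_floor (a point): Centre of the caddy's inner floor, 12 mm over the worktop. Side cheeks have inner faces at y = +-34 mm, only where x > 30 mm or x < -30 mm, tops 24 mm above the floor (higher under the hood); between them the sides are open for fingers and the floor is only 54 mm wide
- caddy_hood_edge (a point): Middle of the lower edge of the steel hood, at x = -41 mm in the caddy, 33 mm above the caddy's floor. The hood is 4 mm thick and reaches from here to x = -79 mm, over the red sprung plate; the space below it is open toward +x
- pusher (a joint): How far the red sprung plate is pushed back under the hood toward the caddy's -x: 0 m at rest (its face at x = -46 mm), at most 0.016 m; it resists with 3.2 N at the start of its travel and 9.6 N at the end. With the pile laid in it stands at about 0.004 m
- pusher_face (a point): Centre of the face of the red plate (60 mm wide, 29 mm tall, lower edge 1.5 mm above the caddy's floor); moves with the plate
- jar_red: Bystander: glass jar with red lid, 60 x 90 mm, standing loose; origin under its centre
- tin: Bystander: tall food tin, 75 x 110 mm, loose; origin under its centre
- garlic: Bystander: garlic bulb, 56 mm, loose; origin under its centre
- pea_tin: Bystander: low food tin, 75 x 58 mm, loose; origin under its centre
- spice: Bystander: spice jar with red cap, 47 x 97 mm, loose; origin under its centre
- bowl: Bystander: blue bowl, 135 x 62 mm, loose; origin under its centre
- mug_striped: Bystander: striped mug, 85 x 122 x 98 mm, loose; origin under its centre
- mug_6: Bystander: red and white mug, 90 x 128 x 104 mm, loose; origin under its centre

How it is judged:
By the outcome, as a careful person would: the job done as asked, in the order asked, and still so for the second after the job is handed in, with the robot touching nothing.
It also fails if it takes over 56 s, if anything falls off the work surface, if the arm or the gripper's body presses on something with over 40 N, if the wrist force passes 120 N, or if a joint passes its speed limit or range.

## Working session

There is one attempt and no reset: what is moved stays moved. The work goes in short steps, Python scripts to look and compute and a tool call to move; the robot and the scene stay as the last step left them, time stands still between calls to the robot, and variables do not carry over. Pictures are saved under pics/ and viewed, at most 10 in all, crops included, and the job is handed in when it is done.

Besides the shell and the picture viewer there is one more tool, called after "Request:" as name(argument=value, ...) on one line, values as JSON. step_arm: Moves the arm, as the interface text tells. Its arguments: {"type":"object","properties":{"moves":{"type":"array","items":{"type":"array","items":{"type":"array","items":{"type":"number"}}}}},"required":["moves"]}

```bash
mkdir -p pics; cat > h.py <<'E'
import numpy as np, cv2
from scipy.spatial.transform import Rotation as R
from plant import ctrl, viewer, close_job
def snap(n, save=None):
    ci=viewer.camera_info(n); p,d=viewer.snapshot(n)
    np.savez('/tmp/%s.npz'%(save or n),p=p,d=d,**{k:np.array(v) for k,v in ci.items()})
    if save: cv2.imwrite('pics/%s.png'%save,p)
    return p,d,ci
E
python3 - <<'E'
from h import *
o=ctrl.get_obs(); print({k:np.round(v,3) for k,v in o.items()})
a=snap('scene','scene0');b=snap('top','top0')
for x in (a,b): print(x[2])
cv2.imwrite('pics/both0.png',np.hstack([a[0],b[0]])[:, :])
im=cv2.resize(np.vstack([a[0],b[0]]),None,fx=.78,fy=.78); cv2.imwrite('pics/v0.png',im)
E
```

```text
{'clock': np.float64(0.0), 'joint_pos': array([ 8.2684e+01,  2.0591e+01,  6.3400e-01, -2.0000e-02, -7.0136e+01,
       -1.6509e+01]), 'qvel': array([ 0.056, -0.062, -0.042,  0.05 ,  0.032, -0.079]), 'tau': array([-0.0000e+00, -5.8271e+01,  2.9307e+01,  6.9970e+00,  7.0000e-03,
       -0.0000e+00]), 'tool_pos': array([0.272, 0.617, 0.226]), 'orientation': array([ 1.79905e+02, -8.00000e-03, -2.38310e+01]), 'force': array([-1.048,  0.443, -0.003]), 'moment': array([ 0.042, -0.011,  0.032]), 'gripper_force': np.float64(0.0), 'opening': np.float64(0.088)}
{'camera_matrix': array([[361.66161771,   0.        , 252.68650813],
       [  0.        , 361.66161771, 190.26871988],
       [  0.        ,   0.        ,   1.        ]]), 'k1': -0.09113307816362742, 'eye': array([-0.10766199, -0.48144192,  0.80767347]), 'orientation': array([-129.46608036,    0.34856716,  -50.16279926])}
{'camera_matrix': array([[436.38992575,   0.        , 252.02030487],
       [  0.        , 436.38992575, 183.55577366],
       [  0.        ,   0.        ,   1.        ]]), 'k1': 0.04250588467318075, 'eye': array([0.1729988 , 0.09674249, 1.53780818]), 'orientation': array([-165.03945123,   -0.2875036 ,  -91.65528947])}
```

View pics/v0.png

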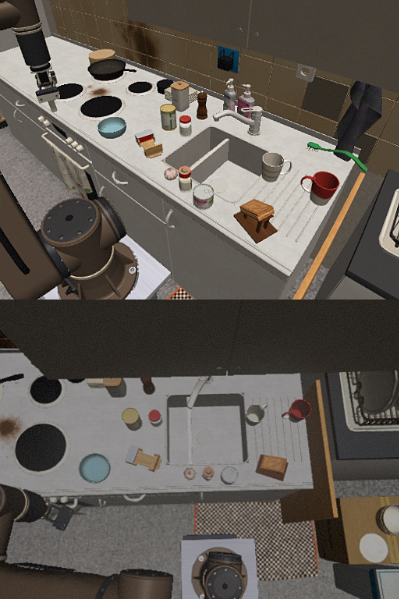

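```bash
cat >> h.py <<'E'
def cloud(f):
    z=np.load('/tmp/%s.npz'%f); K=z['camera_matrix']; k1=float(z['k1']); d=z['d']
    D=np.array([k1,0,0,0.]); v,u=np.mgrid[:d.shape[0],:d.shape[1]]
    n=cv2.undistortPoints(np.stack([u.ravel(),v.ravel()],1).astype(float)[:,None],K,D)[:,0].reshape(*d.shape,2)
    P=np.dstack([n*d[...,None],d])@R.from_euler('xyz',z['orientation'],degrees=True).as_matrix().T+z['eye']
    P[d==0]=np.nan
    return z['p'],P
E
python3 - <<'E'
from h import *
ps,S=cloud('scene0');pt,T=cloud('top0')
for n,(u,v) in dict(stand=(348,213),caddy=(183,203),caddyl=(172,200)).items(): print(n,T[v,u])
print(T[250,200],S[250,300])
a=cv2.resize(pt[165:245,310:390],(400,400),interpolation=3);b=cv2.resize(pt[165:245,150:230],(400,400),interpolation=3)
c=cv2.resize(ps[240:320,290:370],(400,400)[:2],interpolation=3)[:200*2];d=cv2.resize(ps[155:215,160:240],(400,300),interpolation=3)
t=np.hstack([a,b]);s=np.hstack([c[:,:],np.vstack([d,np.zeros((100,400,3),np.uint8)])])
cv2.imwrite('pics/v1.png',cv2.resize(np.vstack([t,s]),(600,600)))
E
```

```text
stand [ 0.44972491 -0.24423352  0.08058986]
caddy [0.5152625  0.3256499  0.01216118]
caddyl [0.51819327 0.3580325  0.0515916 ]
[ 0.37459353  0.29160385 -0.23275599] [ 0.65211781 -0.05899727 -0.17170671]
```

View pics/v1.png

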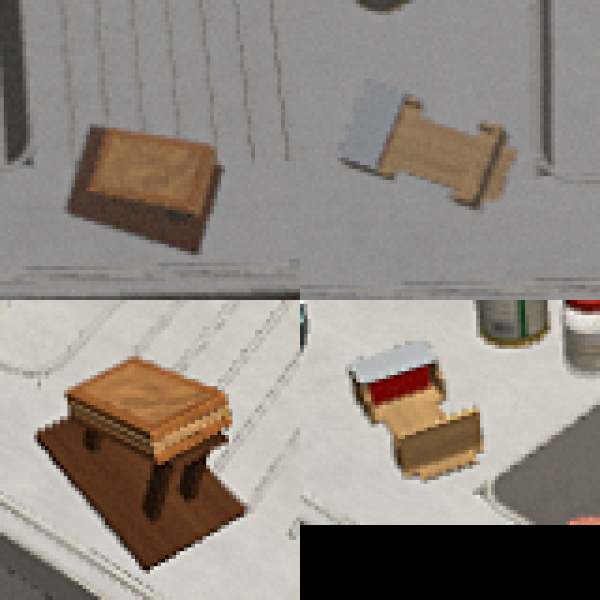

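```bash
python3 - <<'E'
from h import *
o=ctrl.get_obs();ci=viewer.camera_info('wrist');Rt=R.from_euler('xyz',o['orientation'],degrees=True)
print('cam in tool',Rt.inv().apply(ci['eye']-o['tool_pos']),(Rt.inv()*R.from_euler('xyz',ci['orientation'],degrees=True)).as_matrix().round(3),ci['camera_matrix'][0,0])
for f in('scene0','top0'):
    p,P=cloud(f);Q=P.reshape(-1,3)
    Q=Q[np.all(np.isfinite(Q),1)]
    for nm,c,zl in(('stand',(.45,-.245),.055),('stop wall',(.50,.27),.035),('hood',(.52,.355),.04),('caddyall',(.515,.32),.008)):
        rr=.1 if nm in('stand','caddyall') else .045
        q=Q[(np.hypot(Q[:,0]-c[0],Q[:,1]-c[1])<rr)&(Q[:,2]>zl)]
        if len(q)<20: print(nm,len(q));continue
        r=cv2.minAreaRect(q[:,:2].astype(np.float32)*1000)
        print(f,nm,len(q),np.round(r[0],1),np.round(r[1],1),round(r[2],1),'z',np.percentile(q[:,2],[2,50,98]).round(4))
        if nm=='stand':
            A=np.c_[q[:,:2],np.ones(len(q))];w=np.ones(len(q),bool)
            for _ in range(8):
                s=np.linalg.lstsq(A[w],q[w,2],rcond=None)[0];e=q[:,2]-A@s;w=np.abs(e)<.005
            n=np.r_[-s[:2],1];n/=np.linalg.norm(n);print('plane',s,w.sum(),'tilt',np.degrees(np.arccos(n[2])),'downhill dir',np.degrees(np.arctan2(n[1],n[0])))
            r=cv2.minAreaRect(q[w,:2].astype(np.float32)*1000);print(r)
E
```

```text
cam in tool [ 0.08505759 -0.00078488 -0.15829623] [[-0.    -0.951 -0.311]
 [ 1.     0.    -0.   ]
 [ 0.    -0.311  0.951]] 295.5555361667943
scene0 stand 855 [ 457.  -259.2] [105.8  67.2] 69.2 z [0.0576 0.0856 0.1045]
plane [-0.09971548 -0.44698636  0.01330158] 443 tilt 24.60653784853744 downhill dir 77.42415103821973
((459.48748779296875, -252.6304931640625), (92.14456939697266, 66.12405395507812), 68.23717498779297)
scene0 stop wall 107 [488.4 262.1] [12.2 70.8] 69.8 z [0.0358 0.047  0.056 ]
scene0 hood 153 [525.6 369. ] [42.  75.6] 68.0 z [0.0424 0.0482 0.0515]
scene0 caddyall 769 [505.3 318.5] [152.8  79. ] 69.8 z [0.0089 0.0287 0.0537]
top0 stand 616 [ 458.1 -259.6] [106.9  65.4] 70.1 z [0.0568 0.0851 0.1077]
plane [-0.20598394 -0.5429152   0.0413831 ] 451 tilt 30.142768824914832 downhill dir 69.22307805085181
((461.7494812011719, -250.8350830078125), (87.75041961669922, 65.5277099609375), 71.0551986694336)
top0 stop wall 60 [492.4 268.1] [23.9 72.8] 79.4 z [0.0352 0.0518 0.0602]
top0 hood 234 [527.5 371.3] [39.2 77.8] 69.4 z [0.0437 0.051  0.0566]
top0 caddyall 901 [509.9 324.6] [176.1 185.6] 79.4 z [0.0084 0.017  0.0566]
```

Request:
step_arm(moves=[[[2.4,-3,0,-0.149,8.76],[2.4,-3,0,-0.149,8.76],[2.4,-3,0,-0.149,8.76],[2.4,-3,0,-0.149,8.76],[2.4,-3,0,-0.149,8.76],[2.4,-3,0,-0.149,8.76],[2.4,-3,0,-0.149,8.76],[2.4,-3,0,-0.149,8.76],[2.4,-3,-1,-0.149,8.76],[2.4,-3,-1,-0.149,8.76]]])

```text
clock: 1.1
tool_pos: [0.5134, 0.3161, 0.2064]
orientation: [-180.0, 0.0, -109.5]
force: [0.3, 0.4, -0.7]
opening: 0.0876
gripper_force: 0.0
```

Request:
step_arm(moves=[[[0,0,0,0,8.76],[0,0,0,0,8.76],[0,0,0,0,8.76]]])

```text
clock: 1.4
tool_pos: [0.5125, 0.3179, 0.2067]
orientation: [-180.0, 0.0, -109.1]
force: [-0.2, 0.1, -0.1]
opening: 0.0878
gripper_force: 0.0
```

```bash
python3 - <<'E'
from h import *
o=ctrl.get_obs();print(o['clock'],o['tool_pos'],o['orientation'],o['force'])
p,d,c=snap('wrist','w_caddy')
cv2.imwrite('pics/v2.png',p)
E
```

```text
1.4 [0.51249637 0.31792922 0.2066584 ] [-1.79997670e+02  1.02208605e-02 -1.09115608e+02] [-0.19087269  0.06532158 -0.09021556]
```

View pics/v2.png

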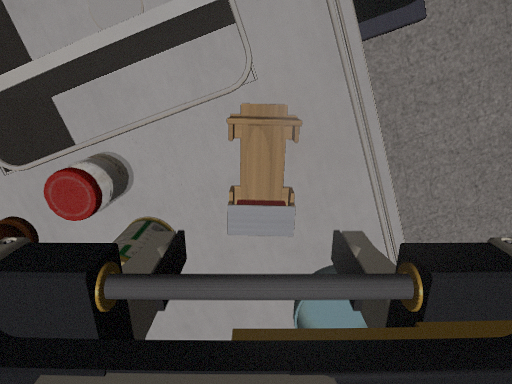

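```bash
python3 - <<'E'
from h import *
p,P=cloud('w_caddy')
sub=P[95:240,215:310]; 
for nm,(r0,r1,c0,c1),(z0,z1) in (('hood',(190,245,215,305),(.043,.056)),('wall',(100,150,215,310),(.048,.06)),('floor',(125,190,238,290),(.008,.016)),('table',(130,180,180,215),(-.01,.01))):
    q=P[r0:r1,c0:c1].reshape(-1,3);q=q[(q[:,2]>z0)&(q[:,2]<z1)]
    r=cv2.minAreaRect(q[:,:2].astype(np.float32)*1000);print(nm,len(q),'med',np.median(q,0).round(4),np.round(r[0],1),np.round(r[1],1),round(r[2],1))
cv2.imwrite('pics/v3.png',cv2.resize(p[95:245,215:315],None,fx=4,fy=4,interpolation=3))
E
```

```text
hood 2054 med [0.5278 0.3689 0.0491] [527.9 370. ] [38.6 77.5] 69.2
wall 471 med [0.4885 0.2646 0.0541] [488.5 265.1] [ 6.1 76.5] 69.3
floor 2975 med [0.5046 0.3061 0.012 ] [503.2 309. ] [79.2 64. ] 71.0
table 1740 med [0.5808 0.2796 0.0006] [581.6 280.3] [64.1 43.8] 68.3
```

View pics/v3.png

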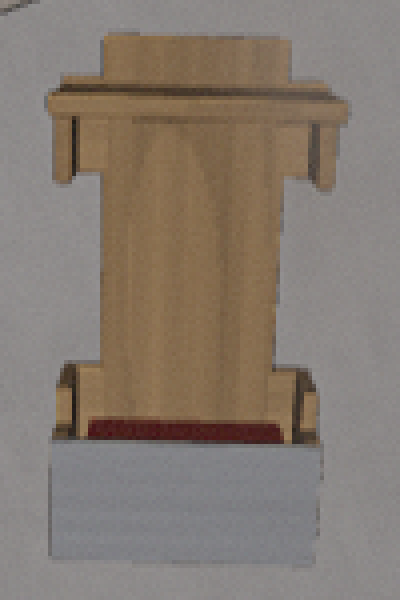

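Request:
step_arm(moves=[[[-0.4,-4,0.1,-0.003,8.76],[-0.4,-4,0.1,-0.003,8.76],[-0.4,-4,0.1,-0.003,8.76],[-0.4,-4,0.1,-0.003,8.76],[-0.4,-4,0.1,-0.003,8.76],[-0.4,-4,0.1,-0.003,8.76],[-0.4,-4,0.1,-0.003,8.76],[-0.4,-4,0.1,-0.003,8.76],[-0.4,-4,0.1,0,8.76],[-0.4,-4,0.1,0,8.76]]])

```text
clock: 2.45
tool_pos: [0.4726, -0.0829, 0.2173]
orientation: [-179.9, 0.0, -110.4]
force: [0.2, 0.3, -0.2]
opening: 0.0875
gripper_force: 0.0
```

Request:
step_arm(moves=[[[-0.4,-4,0,0,8.76],[-0.4,-4,0,0,8.76],[-0.4,-4,0,0,8.76],[-0.2,-4,0,0,8.76],[0,0,0,0,8.76],[0,0,0,0,8.76],[0,0,0,0,8.76]]])

```text
clock: 3.15
tool_pos: [0.459, -0.2415, 0.2167]
orientation: [-180.0, 0.0, -110.5]
force: [0.3, 1.0, -0.1]
opening: 0.0879
gripper_force: 0.0
```

```bash
python3 - <<'E'
from h import *
o=ctrl.get_obs();print(o['clock'],o['tool_pos'],o['orientation'],o['force'])
p,d,c=snap('wrist','w_pile')
_,P=cloud('w_pile')
Q=P[:235].reshape(-1,3);q=Q[(np.hypot(Q[:,0]-.458,Q[:,1]+.26)<.1)&(Q[:,2]>.04)&(Q[:,2]<.14)]
A=np.c_[q[:,:2],np.ones(len(q))];w=np.ones(len(q),bool)
for t in [.02,.01,.006,.004,.003,.003,.003]:
    s=np.linalg.lstsq(A[w],q[w,2],rcond=None)[0];e=q[:,2]-A@s;w=np.abs(e)<t
n=np.r_[-s[:2],1];n/=np.linalg.norm(n)
a=np.arctan2(n[1],n[0]);print('n',w.sum(),'tilt',np.degrees(np.arccos(n[2])),'dir',np.degrees(a))
g=q[w];r=cv2.minAreaRect(g[:,:2].astype(np.float32)*1000);print(r)
c=np.array(r[0])/1000;print('centre z',np.r_[c,1]@s, np.percentile(g[:,2],[1,99]))
x=np.array([np.cos(a)*n[2],np.sin(a)*n[2],-np.hypot(*n[:2])]);y=np.cross(n,x)
for v in(x,y):
    t=g@v;lo,hi=np.percentile(t,[.5,99.5]);print('extent',lo,hi,hi-lo,(lo+hi)/2)
m=sum(v*np.mean(np.percentile(g@v,[.5,99.5])) for v in(x,y))+n*np.median(g@n);print('top centre',m,'pile centre',m-n*.012)
cv2.imwrite('pics/v4.png',p)
E
```

```text
3.15 [ 0.45897236 -0.24151311  0.21670113] [-1.79986508e+02  1.47617183e-02 -1.10484376e+02] [ 0.29929304  0.95373609 -0.12912103]
n 4434 tilt 29.860982992450946 dir 69.91598264532693
((462.147216796875, -249.96067810058594), (87.5849838256836, 64.16851806640625), 69.80658721923828)
centre z 0.08100556047539019 [0.05624351 0.10487277]
extent -0.154890936501977 -0.05614032029401575 0.09875061620796124 -0.10551562839799637
extent -0.5512746747135749 -0.48831482062129494 0.06295985409228 -0.5197947476674349
top centre [ 0.46230416 -0.24928316  0.0806431 ] pile centre [ 0.46025244 -0.2548946   0.07023627]
```

View pics/v4.png

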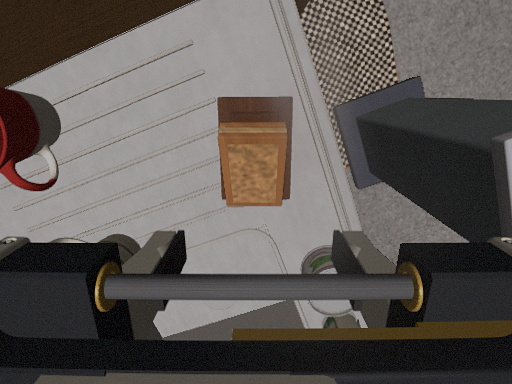

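Request:
step_arm(moves=[[[0.13,-1.34,-1,0.007,8.76],[0,0,-3,0,8.76],[0,0,-3,0,8.76],[0,0,-1,0,8.76],[0,0,0,0,8.76],[0,0,0,0,8.76]]])

```text
clock: 3.8
tool_pos: [0.461, -0.2557, 0.1378]
orientation: [-179.9, -0.0, -110.1]
force: [-0.3, -0.6, 0.9]
opening: 0.0876
gripper_force: 0.0
```

Request:
step_arm(moves=[[[-0.05,0.05,-2,0,8.76],[0,0,-2,0,8.76],[0,0,-2,0,8.76],[0,0,-1.5,0,8.76],[0,0,-1.2,0,8.76],[0,0,0,0,8.76],[0,0,0,0,8.76],[0,0,0,0,8.76]]])

```text
clock: 4.6
tool_pos: [0.4603, -0.2556, 0.0507]
orientation: [-179.9, 0.0, -110.2]
force: [0.8, 0.7, -0.6]
opening: 0.0871
gripper_force: 0.0
```

Request:
step_arm(moves=[[[0,0,0,0,7.5],[0,0,0,0,7],[0,0,0,0,6.5],[0,0,0,0,6],[0,0,0,0,5.5],[0,0,0,0,5],[0,0,0,0,5],[0,0,0,0,5],[0,0,0,0,5],[0,0,0,0,5]]])

```text
clock: 5.6
tool_pos: [0.4596, -0.2555, 0.0497]
orientation: [-180.0, -0.0, -110.2]
force: [-0.6, 1.5, 5.2]
opening: 0.0635
gripper_force: 30.0
```

Request:
step_arm(moves=[[[0,0,0.3,0,5],[0,0,0.5,0,5],[0,0,1,0,5],[0,0,1.5,0,5],[0,0,2,0,5],[0,0,2,0,5],[0,0,2,0,5],[0,0,2,0,5],[0,0,2,0,5],[0,0,1.5,0,5]]])

```text
clock: 6.6
tool_pos: [0.4596, -0.2555, 0.1996]
orientation: [-179.9, 0.0, -110.2]
force: [-0.1, 0.0, -2.1]
opening: 0.0644
gripper_force: 30.0
```

```bash
cat >> h.py <<'E'
def pilefit(f,zoff=0):
    """fit top face of held pile in wrist view; return in tool frame"""
    o=ctrl.get_obs();_,P=cloud(f);Rt=R.from_euler('xyz',o['orientation'],degrees=True)
    Q=P[:300].reshape(-1,3);Q=Rt.inv().apply(Q-o['tool_pos'])
    q=Q[(np.abs(Q[:,0])<.065)&(np.abs(Q[:,1])<.031)&(Q[:,2]>-.07)&(Q[:,2]<.03)]
    A=np.c_[q[:,:2],np.ones(len(q))];w=np.ones(len(q),bool)
    for t in [.03,.02,.01,.006,.004,.003,.003,.003]:
        s=np.linalg.lstsq(A[w],q[w,2],rcond=None)[0];w=np.abs(q[:,2]-A@s)<t
    g=q[w];print('slope deg x,y',np.degrees(np.arctan(s[:2])).round(1),'z at TCP axis',s[2].round(4),'n',w.sum(),'of',len(q),'x',np.percentile(g[:,0],[.5,99.5]).round(4),'z',np.percentile(g[:,2],[.5,99.5]).round(4))
    return o
E
python3 - <<'E'
from h import *
p,d,c=snap('wrist','w_held'); o=pilefit('w_held')
print(o['tool_pos'],o['force'],o['opening'])
s,_,_=snap('scene','s_held')
cv2.imwrite('pics/v5.png',np.hstack([p,s])[:, :]if 0 else cv2.resize(np.hstack([p[80:330,100:400],s[150:350,270:430][:, :].repeat(1,0) if 0 else cv2.resize(s[170:330,260:420],(250,250),interpolation=3)]),None,fx=1.4,fy=1.4))
E
```

```text
slope deg x,y [-14.5  -0.2] z at TCP axis -0.038 n 5410 of 13277 x [0.0061 0.0406] z [-0.0505 -0.0368]
[ 0.46067977 -0.25600182  0.20190093] [ 1.02755739 -1.3522513   1.16621288] 0.06401673935970446
```

View pics/v5.png

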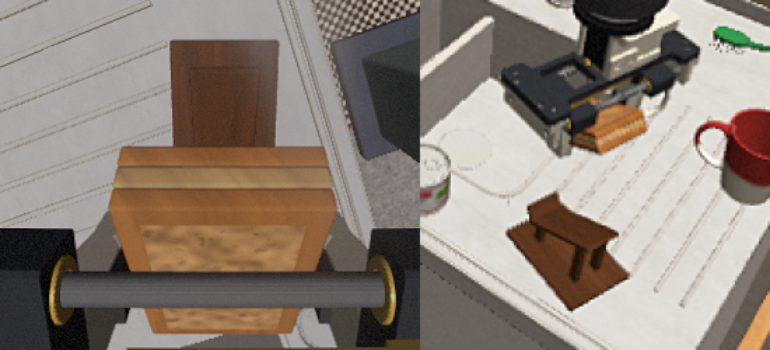

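Request:
step_arm(moves=[[[0.2,2,0,-0.003,5],[0.3,3.5,0,-0.003,5],[0.3,4,0,0,5],[0.3,4,0,0,5],[0.3,4,0,0,5],[0.3,4,0,0,5],[0.3,4,0,0,5],[0.3,4,0,0,5],[0.3,4,0,0,5],[0.3,4,0,0,5]]])

```text
clock: 7.7
tool_pos: [0.4877, 0.1211, 0.197]
orientation: [180.0, -0.0, -110.5]
force: [0.5, -0.4, -2.1]
opening: 0.0635
gripper_force: 30.0
```

Request:
step_arm(moves=[[[0.3,4,0,0,5],[0.3,4,0,0,5],[0.3,4,0,0,5],[0.3,4,0,0,5],[0.3,3,0,0,5],[0,1.2,0,0,5],[0,0,0,0,5],[0,0,0,0,5]]])

```text
clock: 8.5
tool_pos: [0.5029, 0.3209, 0.1967]
orientation: [180.0, -0.1, -110.5]
force: [-0.0, 0.8, -1.6]
opening: 0.0639
gripper_force: 30.0
```

```bash
cat >> h.py <<'E'
O=np.array([.5070,.3143]);PSI=-110.6;EX=np.array([np.cos(np.radians(PSI)),np.sin(np.radians(PSI))]);EY=np.array([-EX[1],EX[0]])
def held(f):
    """tilt and centre of held pile rel. to TCP: tool x (=caddy x), up"""
    from scipy.optimize import least_squares
    obs=[ctrl.get_obs() for _ in range(1)];o=obs[0];_,P=cloud(f);Rt=R.from_euler('xyz',o['orientation'],degrees=True)
    Q=Rt.inv().apply(P[:340].reshape(-1,3)-o['tool_pos']);q=Q[(np.abs(Q[:,0])<.07)&(np.abs(Q[:,1])<.028)&(Q[:,2]>-.075)&(Q[:,2]<.04)]
    X,Z=q[:,0],-q[:,2]
    best=max(((np.abs((Z-z0)*np.cos(t)-X*np.sin(t))<.0015).sum(),t,z0) for t in np.radians(np.arange(-4,40,1)) for z0 in np.arange(.0,.06,.001))
    _,t,z0=best
    for _ in range(5):
        w=np.abs((Z-z0)*np.cos(t)-X*np.sin(t))<.002
        a,z0=np.polyfit(X[w],Z[w],1);t=np.arctan(a)
    u=X[w]*np.cos(t)+Z[w]*np.sin(t);lo,hi=np.percentile(u,[.3,99.7])
    # near edge (high end) is well seen; take 50 mm back from it
    n=np.array([-np.sin(t),np.cos(t)]);e=np.array([np.cos(t),np.sin(t)])
    c=e*(hi-.05)+n*(z0*np.cos(t)-.012)
    d=o['tool_pos'][:2]-O;tx,ty=d@EX,d@EY
    C=np.array([tx,o['tool_pos'][2]-.012])+c
    cor={k:(C+e*a*.05+n*b*.012)*1000 for k,a,b in(('lowbot',-1,-1),('lowtop',-1,1),('highbot',1,-1),('hightop',1,1))}
    print('clock',o['clock'],'tilt',np.degrees(t).round(2),'n',w.sum(),'len',(hi-lo).round(4),'c rel tcp',(c*1000).round(1),'tcp caddy x,y,z(mm, over floor)',np.round([tx*1000,ty*1000,o['tool_pos'][2]*1000-12],1),'yaw',o['orientation'][2].round(2),'F caddy',np.round([o['force'][:2]@EX,o['force'][:2]@EY,o['force'][2]],1),'open',round(float(o['opening']),4))
    print({k:v.round(1) for k,v in cor.items()})
E
python3 - <<'E'
from h import *
snap('wrist','w1'); held('w1')
E
```

```text
clock 8.55 tilt 29.67 n 8336 len 0.0995 c rel tcp [-1.3 20.2] tcp caddy x,y,z(mm, over floor) [ -4.5  -5.9 185.1] yaw -110.54 F caddy [-0.7  0.8 -1.5] open 0.0639
{'lowbot': array([-43.3, 170.1]), 'lowtop': array([-55.2, 191. ]), 'highbot': array([ 43.6, 219.6]), 'hightop': array([ 31.7, 240.5])}
```

Request:
step_arm(moves=[[[-0.1,-1,0,0,5],[0,-1,0,0,5],[0,0,-2,0,5],[0,0,-3,0,5],[0,0,-3,0,5],[0,0,-2,0,5],[0,0,-1.5,0,5],[0,0,0,0,5],[0,0,0,0,5],[0,0,0,0,5]]])

```text
clock: 9.55
tool_pos: [0.5031, 0.3016, 0.0839]
orientation: [-179.9, 0.1, -110.5]
force: [0.2, 0.5, -1.0]
opening: 0.0637
gripper_force: 30.0
```

```bash
cat >> h.py <<'E'
def lateral(f):
    p,P=cloud(f);o=ctrl.get_obs();Rt=R.from_euler('xyz',o['orientation'],degrees=True)
    Q=Rt.inv().apply(P[:340].reshape(-1,3)-o['tool_pos']);W=P[:340].reshape(-1,3)
    m=(Q[:,0]>.01)&(Q[:,0]<.05)&(np.abs(Q[:,1])<.045)&(Q[:,2]>-.075)&(Q[:,2]<.0)
    y=(W[m][:,:2]-O)@EY; lo,hi=np.percentile(y,[.5,99.5]);print('lateral pile',lo*1000,hi*1000,'mid',(lo+hi)*500)
E
python3 - <<'E'
from h import *
p,_,_=snap('wrist','w2'); held('w2'); lateral('w2')
s,_,_=snap('scene','s2')
cv2.imwrite('pics/v6.png',np.hstack([p[:384,130:390],cv2.resize(s[120:220,140:260],(461,384),interpolation=3)]))
E
```

```text
clock 9.6 tilt 29.64 n 8342 len 0.0994 c rel tcp [-1.  20.6] tcp caddy x,y,z(mm, over floor) [13.1  0.7 71.9] yaw -110.52 F caddy [ 0.7  0.1 -1. ] open 0.0636
{'lowbot': array([-25.4,  57.3]), 'lowtop': array([-37.2,  78.2]), 'highbot': array([ 61.5, 106.8]), 'hightop': array([ 49.7, 127.6])}
lateral pile -43.49566861210784 44.94356748628385 mid 0.7239494370880027
```

View pics/v6.png

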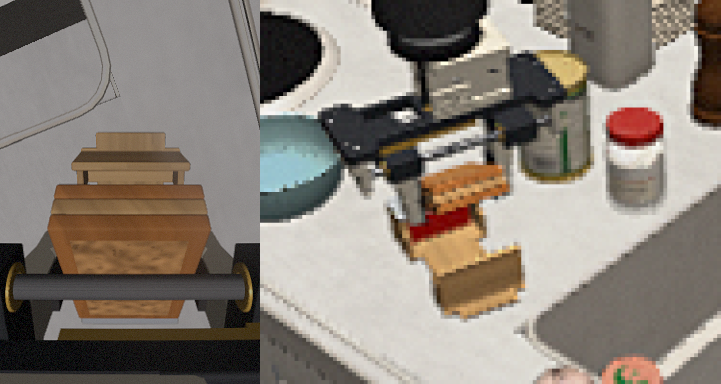

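```bash
python3 - <<'E'
from h import *
def cad(q): return np.c_[(q[:,:2]-O)@EX,(q[:,:2]-O)@EY,q[:,2]]*1000
for f in('scene0','top0','w_caddy'):
    p,P=cloud(f);Q=P.reshape(-1,3) if f!='w_caddy' else P[:240].reshape(-1,3);Q=Q[np.isfinite(Q).all(1)];C=cad(Q)
    m=(C[:,2]>50)&(C[:,2]<140)&(np.abs(C[:,0])<200)&(np.abs(C[:,1])>45)&(np.abs(C[:,1])<220)
    c=C[m]
    H,xe,ye=np.histogram2d(c[:,0],c[:,1],bins=[np.arange(-200,201,20),np.arange(-220,221,20)])
    for i,j in np.argwhere(H>6): 
        s=c[(c[:,0]>=xe[i])&(c[:,0]<xe[i+1])&(c[:,1]>=ye[j])&(c[:,1]<ye[j+1])]
        if abs(xe[i]+10)<80 and abs(ye[j]+10)<140: print(f,'x',xe[i],'y',ye[j],int(H[i,j]),'zmax',s[:,2].max().round(),'xr',s[:,0].min().round(),s[:,0].max().round(),'yr',s[:,1].min().round(),s[:,1].max().round())
# tin top circle
p,P=cloud('top0');C=cad(P.reshape(-1,3));m=(C[:,2]>95)&(C[:,2]<118)&(np.hypot(C[:,0]+50,C[:,1]-130)<90);c=C[m];print('tin',len(c),cv2.minEnclosingCircle(c[:,:2].astype(np.float32)),np.median(c,0))
m=(C[:,2]>45)&(C[:,2]<70)&(C[:,0]<-60)&(C[:,1]<-50)&(C[:,0]>-300)&(C[:,1]>-250);c=C[m];print('bowl',len(c),cv2.minEnclosingCircle(c[:,:2].astype(np.float32)))
E
```

```text
scene0 x -80 y 120 14 zmax 111.0 xr -80.0 -76.0 yr 128.0 139.0
tin 321 ((-76.46075439453125, 165.87789916992188), 77.57675170898438) [-108.16013544  146.91300427  108.08026415]
bowl 243 ((-189.43600463867188, -112.65617370605469), 68.19586944580078)
```

Request:
step_arm(moves=[[[-0.07,0.03,-1,0,5],[0,0,-1.5,0,5],[0,0,-1.3,0,5],[0,0,-0.8,0,5],[0,0,-0.4,0,5],[0,0,0,0,5],[0,0,0,0,5]]])

```text
clock: 10.35
tool_pos: [0.502, 0.3021, 0.0328]
orientation: [-180.0, 0.0, -110.5]
force: [-0.1, 0.4, -1.8]
opening: 0.0638
gripper_force: 30.0
```

```bash
python3 - <<'E'
from h import *
snap('wrist','w3'); held('w3')
E
```

```text
clock 10.4 tilt 29.67 n 8753 len 0.1117 c rel tcp [-1.  20.3] tcp caddy x,y,z(mm, over floor) [13.1 -0.3 21. ] yaw -110.5 F caddy [-0.1  0.  -1.4] open 0.0638
{'lowbot': array([-25.4,   6.2]), 'lowtop': array([-37.3,  27. ]), 'highbot': array([61.5, 55.7]), 'hightop': array([49.6, 76.5])}
```

Request:
step_arm(moves=[[[0.18,0.47,-0.1,0,5],[0,0,-0.25,0,5],[0.1,0.28,0,0,5],[0.07,0.19,0,0,5],[0,0,0,0,5],[0,0,0,0,5]]])

```text
clock: 11.0
tool_pos: [0.5049, 0.3106, 0.0289]
orientation: [180.0, -0.1, -110.5]
force: [-1.3, -2.5, -0.4]
opening: 0.0639
gripper_force: 30.0
```

```bash
python3 - <<'E'
from h import *
snap('wrist','w4'); held('w4')
E
```

```text
clock 11.05 tilt 29.54 n 8674 len 0.1014 c rel tcp [-1.2 20.5] tcp caddy x,y,z(mm, over floor) [ 4.2 -0.7 16.9] yaw -110.53 F caddy [ 4.1  0.8 -0.9] open 0.0638
{'lowbot': array([-34.6,   2.3]), 'lowtop': array([-46.4,  23.2]), 'highbot': array([52.4, 51.6]), 'hightop': array([40.6, 72.5])}
```

Request:
step_arm(moves=[[[0.1,0.28,-0.1,0,5],[0.1,0.28,-0.1,0,5],[0.12,0.28,0,0,5],[0,0,0,0,5],[0,0,0,0,5],[0,0,0,0,5]]])

```text
clock: 11.65
tool_pos: [0.5081, 0.3189, 0.0271]
orientation: [180.0, -0.1, -110.5]
force: [-2.8, -6.2, 4.2]
opening: 0.064
gripper_force: 30.0
```

```bash
python3 - <<'E'
from h import *
snap('wrist','w5'); held('w5')
E
```

```text
clock 11.7 tilt 29.5 n 8036 len 0.092 c rel tcp [-1.1 20.5] tcp caddy x,y,z(mm, over floor) [-4.7 -0.6 15.1] yaw -110.52 F caddy [ 7.5 -0.3  2.3] open 0.0635
{'lowbot': array([-43.4,   0.6]), 'lowtop': array([-55.2,  21.5]), 'highbot': array([43.7, 49.8]), 'hightop': array([31.8, 70.7])}
```

Request:
step_arm(moves=[[[0,0,-0.12,0,5],[0,0,-0.12,0,5],[0,0,-0.12,0,5],[0,0,0,0,5],[0,0,0,0,5]]])

```text
clock: 12.2
tool_pos: [0.5077, 0.3179, 0.0242]
orientation: [180.0, -0.2, -110.5]
force: [-5.5, -10.9, 12.4]
opening: 0.0642
gripper_force: 30.0
```

```bash
python3 - <<'E'
from h import *
snap('wrist','w6'); held('w6')
E
```

```text
clock 12.25 tilt 26.55 n 9264 len 0.0954 c rel tcp [-1.2 20.8] tcp caddy x,y,z(mm, over floor) [-3.6 -0.6 12.2] yaw -110.52 F caddy [12.6 -1.9 13.1] open 0.0636
{'lowbot': array([-44.2,  -0.1]), 'lowtop': array([-54.9,  21.4]), 'highbot': array([45.2, 44.6]), 'hightop': array([34.5, 66.1])}
```

Request:
step_arm(moves=[[[0.04,0.09,-0.12,0,5],[0.02,0.05,-0.12,0,5],[0,0,-0.12,0,5],[0,0,-0.1,0,5],[0,0,0,0,5]]])

```text
clock: 12.75
tool_pos: [0.5074, 0.3173, 0.0191]
orientation: [179.9, -0.4, -110.6]
force: [-6.1, -15.5, 13.3]
opening: 0.0637
gripper_force: 30.0
```

```bash
python3 - <<'E'
from h import *
snap('wrist','w7'); held('w7')
E
```

```text
clock 12.8 tilt 21.06 n 11148 len 0.0951 c rel tcp [-1.3 21.3] tcp caddy x,y,z(mm, over floor) [-3.  -0.7  7.1] yaw -110.56 F caddy [17.1  0.6 12.6] open 0.0639
{'lowbot': array([-46.6,  -0.8]), 'lowtop': array([-55.3,  21.6]), 'highbot': array([46.7, 35.1]), 'hightop': array([38.1, 57.5])}
```

Request:
step_arm(moves=[[[0.04,0.1,-0.12,0,5],[0.02,0.05,-0.12,0,5],[0,0,-0.1,0,5],[0,0,-0.06,0,5],[0,0,0,0,5]]])

```text
clock: 13.3
tool_pos: [0.508, 0.3186, 0.0162]
orientation: [179.9, -0.4, -110.5]
force: [-9.6, -18.6, 25.4]
opening: 0.0641
gripper_force: 30.0
```

```bash
python3 - <<'E'
from h import *
snap('wrist','w8'); held('w8')
E
```

```text
clock 13.35 tilt 18.25 n 11780 len 0.0922 c rel tcp [-1.4 21.5] tcp caddy x,y,z(mm, over floor) [-4.4 -0.6  4.3] yaw -110.53 F caddy [20.2 -2.4 24.7] open 0.0635
{'lowbot': array([-49.5,  -1.3]), 'lowtop': array([-57. ,  21.5]), 'highbot': array([45.4, 30. ]), 'hightop': array([37.9, 52.8])}
```

Request:
step_arm(moves=[[[-0.02,-0.05,-0.12,0,5],[-0.02,-0.05,-0.12,0,5],[-0.02,-0.05,-0.1,0,5],[0,0,-0.06,0,5],[0,0,0,0,5]]])

```text
clock: 13.85
tool_pos: [0.5085, 0.3191, 0.0141]
orientation: [-180.0, -0.2, -110.5]
force: [-11.6, -15.5, 35.8]
opening: 0.0636
gripper_force: 30.0
```

```bash
python3 - <<'E'
from h import *
p,_,_=snap('wrist','w9'); held('w9')
s,_,_=snap('scene','s9')
cv2.imwrite('pics/v7.png',np.hstack([p[:384,130:390],cv2.resize(s[120:220,140:260],(461,384),interpolation=3)]))
E
```

```text
clock 13.9 tilt 16.38 n 12212 len 0.0896 c rel tcp [-1.2 22.1] tcp caddy x,y,z(mm, over floor) [-5.  -0.2  2.1] yaw -110.47 F caddy [18.6 -5.6 35.4] open 0.0637
{'lowbot': array([-50.7,  -1.4]), 'lowtop': array([-57.5,  21.6]), 'highbot': array([45.2, 26.8]), 'hightop': array([38.4, 49.8])}
```

View pics/v7.png

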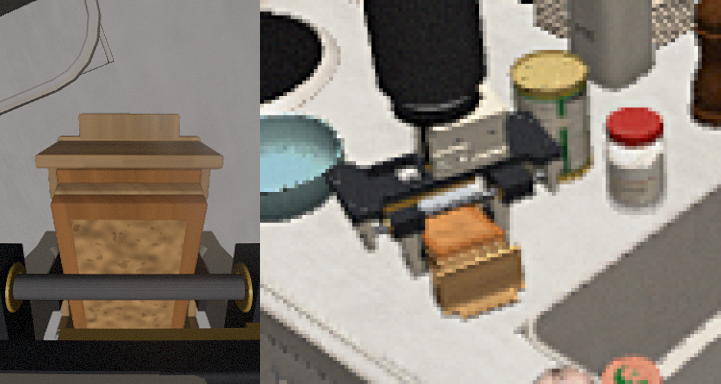

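```bash
cat >> h.py <<'E'
def endface(f,op,ori,t,z0=None):
    _,P=cloud(f);Rt=R.from_euler('xyz',ori,degrees=True)
    Q=Rt.inv().apply(P[:340].reshape(-1,3)-op);q=Q[(np.abs(Q[:,0])<.07)&(np.abs(Q[:,1])<.022)&(Q[:,2]>-.075)&(Q[:,2]<.04)]
    X,Z=q[:,0],-q[:,2];t=np.radians(t)
    u=X*np.cos(t)+Z*np.sin(t);v=-X*np.sin(t)+Z*np.cos(t)
    k=(u>.02)&(u<.05);top=np.median(v[k]);v=v-top
    for a in np.arange(0,-.03,-.002):
        m=(v<=a+.001)&(v>a-.001)&(u>.03)&(u<.075)
        if m.sum()>5:print('v',round(a*1000),m.sum(),'u',(np.percentile(u[m],[10,50,90])*1000).round(1),'lat',(np.percentile(q[m,1],[2,98])*1000).round(0))
    # lateral edges of the pile by depth
E
python3 - <<'E'
from h import *
o=ctrl.get_obs()
print('now',o['tool_pos'],o['orientation'],o['force'],o['moment'],o['tau'])
endface('w2',np.array([.5031,.3016,.0839]),[180,0,-110.52],29.64)
print('w9');endface('w9',o['tool_pos'],o['orientation'],16.38)
E
```

```text
now [0.50853889 0.3190348  0.01409082] [-1.79978551e+02 -1.54289133e-01 -1.10475565e+02] [-12.70134434 -14.86632636  35.56325392] [-5.17114416  4.40846242  0.04455044] [  3.76796231 -39.67645168  23.5419935    3.36541258   6.83496505
  -0.04325971]
v 0 3996 u [33.9 46.9 57.1] lat [-21.  21.]
v -2 508 u [57.5 58.3 58.9] lat [-21.  21.]
v -4 470 u [57.7 58.3 59. ] lat [-21.  21.]
v -6 422 u [57.7 58.3 58.9] lat [-21.  21.]
v -8 460 u [57.3 58.1 59. ] lat [-21.  21.]
v -10 460 u [57.8 58.5 59.2] lat [-21.  21.]
v -12 397 u [58.  58.6 59.2] lat [-21.  21.]
v -14 358 u [58.  58.6 59.2] lat [-21.  21.]
v -16 456 u [57.6 58.4 59.3] lat [-21.  21.]
v -18 390 u [58.3 59.  59.6] lat [-21.  21.]
v -20 352 u [58.4 59.  59.6] lat [-21.  20.]
v -22 314 u [58.4 59.  59.6] lat [-21.  21.]
v -24 65 u [58.1 58.6 58.8] lat [-19.  21.]
w9
v 0 4511 u [32.9 43.7 52.9] lat [-21.  21.]
v -2 452 u [47.9 54.5 55. ] lat [-21.  21.]
v -4 311 u [54.1 54.7 55.1] lat [-21.  21.]
v -6 248 u [54.2 54.6 55. ] lat [-21.  21.]
v -8 340 u [53.9 54.6 55.3] lat [-21.  21.]
v -10 458 u [54.3 55.2 66.7] lat [-21.  21.]
v -12 1436 u [55.1 66.8 69.2] lat [-21.  21.]
v -14 482 u [54.8 66.6 69.6] lat [-22.  21.]
v -16 1339 u [55.  58.  60.8] lat [-21.  21.]
v -18 316 u [58.5 60.5 68.6] lat [-21.  21.]
v -20 97 u [67.5 67.9 68.1] lat [-21.  20.]
v -22 92 u [66.9 67.2 67.5] lat [-21.  21.]
v -24 76 u [66.4 66.6 67. ] lat [-21.  21.]
v -26 60 u [65.9 66.1 66.3] lat [-20.  19.]
v -28 75 u [65.3 65.6 65.8] lat [-20.  21.]
```

Request:
step_arm(moves=[[[0,0,0.1,0,5],[-0.04,-0.09,0.1,0,5],[-0.04,-0.09,0,0,5],[-0.04,-0.09,0,0,5],[0,0,0,0,5],[0,0,0,0,5]]])

```text
clock: 14.55
tool_pos: [0.5086, 0.3191, 0.0143]
orientation: [-179.9, 0.1, -110.5]
force: [-3.5, -4.6, 11.1]
opening: 0.0638
gripper_force: 30.0
```

```bash
python3 - <<'E'
from h import *
snap('wrist','w10'); held('w10')
o=ctrl.get_obs();endface('w10',o['tool_pos'],o['orientation'],16.4)
E
```

```text
clock 14.6 tilt 16.51 n 12182 len 0.0897 c rel tcp [-1.2 22.1] tcp caddy x,y,z(mm, over floor) [-5.1 -0.2  2.2] yaw -110.48 F caddy [ 5.2 -1.1 10.1] open 0.0638
{'lowbot': array([-50.8,  -1.4]), 'lowtop': array([-57.6,  21.6]), 'highbot': array([45.1, 27. ]), 'hightop': array([38.3, 50. ])}
v 0 4540 u [33.  43.5 52.9] lat [-21.  21.]
v -2 427 u [49.  54.4 55. ] lat [-21.  21.]
v -4 299 u [54.1 54.5 55. ] lat [-21.  21.]
v -6 244 u [54.1 54.5 54.9] lat [-21.  21.]
v -8 355 u [53.9 54.4 55.2] lat [-21.  21.]
v -10 464 u [54.4 55.1 66.5] lat [-21.  21.]
v -12 1491 u [55.1 66.6 69.2] lat [-21.  21.]
v -14 490 u [54.8 60.  69.6] lat [-21.  21.]
v -16 1350 u [54.9 58.  60.7] lat [-21.  21.]
v -18 239 u [57.9 60.5 68.6] lat [-21.  21.]
v -20 97 u [67.5 67.8 68.1] lat [-21.  21.]
v -22 79 u [66.9 67.1 67.4] lat [-21.  21.]
v -24 88 u [66.4 66.6 66.8] lat [-21.  20.]
v -26 68 u [65.9 66.1 66.3] lat [-20.  21.]
v -28 71 u [65.2 65.6 65.8] lat [-20.  21.]
```

Request:
step_arm(moves=[[[-0.04,-0.09,0.1,0,5],[-0.04,-0.09,0,0,5],[-0.04,-0.09,0,0,5],[-0.04,-0.09,0,0,5],[0,0,0,0,5],[0,0,0,0,5]]])

```text
clock: 15.2
tool_pos: [0.5086, 0.3189, 0.0145]
orientation: [-179.9, 0.4, -110.4]
force: [4.1, 9.9, -6.7]
opening: 0.0641
gripper_force: 30.0
```

```bash
python3 - <<'E'
from h import *
snap('wrist','w11'); held('w11')
o=ctrl.get_obs();endface('w11',o['tool_pos'],o['orientation'],16.5)
E
```

```text
clock 15.25 tilt 16.77 n 12106 len 0.0899 c rel tcp [-1.3 22. ] tcp caddy x,y,z(mm, over floor) [-4.9 -0.2  2.5] yaw -110.44 F caddy [-10.5  -0.4  -7.3] open 0.064
{'lowbot': array([-50.6,  -1.5]), 'lowtop': array([-57.5,  21.5]), 'highbot': array([45.1, 27.4]), 'hightop': array([38.2, 50.4])}
v 0 4503 u [33.  43.7 53. ] lat [-21.  21.]
v -2 422 u [46.6 54.4 54.9] lat [-21.  21.]
v -4 309 u [54.1 54.6 55. ] lat [-21.  21.]
v -6 246 u [54.1 54.4 54.9] lat [-21.  21.]
v -8 362 u [53.7 54.4 55.1] lat [-21.  21.]
v -10 490 u [54.4 55.2 66.7] lat [-21.  21.]
v -12 1468 u [55.  66.5 68.9] lat [-21.  21.]
v -14 472 u [54.6 59.2 69.3] lat [-21.  21.]
v -16 1365 u [54.8 57.9 60.6] lat [-21.  21.]
v -18 195 u [59.2 60.7 68.4] lat [-21.  21.]
v -20 104 u [67.3 67.5 67.9] lat [-21.  21.]
v -22 94 u [66.6 67.  67.4] lat [-21.  21.]
v -24 89 u [66.1 66.4 66.6] lat [-21.  21.]
v -26 76 u [65.5 65.8 66.2] lat [-21.  20.]
v -28 79 u [65.  65.2 65.5] lat [-22.  21.]
```

Request:
step_arm(moves=[[[0.03,0.07,-0.05,0,5],[0.03,0.07,0,0,5],[0,0,0,0,5],[0,0,0,0,6.5],[0,0,0,0,6.8],[0,0,0,0,7.2],[0,0,0,0,8],[0,0,0,0,8.76],[0,0,0,0,8.76]]])

```text
clock: 16.15
tool_pos: [0.5067, 0.3159, 0.0133]
orientation: [180.0, -0.0, -110.5]
force: [-1.0, 0.3, 0.4]
opening: 0.0861
gripper_force: 0.0
```

```bash
python3 - <<'E'
from h import *
snap('wrist','w12'); held('w12')
o=ctrl.get_obs();endface('w12',o['tool_pos'],o['orientation'],12)
E
```

```text
clock 16.2 tilt 16.39 n 14144 len 0.1 c rel tcp [ 4.4 25.8] tcp caddy x,y,z(mm, over floor) [-1.5 -0.8  1.3] yaw -110.52 F caddy [-0.4 -0.8 -0.4] open 0.0868
{'lowbot': array([-41.7,   1.5]), 'lowtop': array([-48.4,  24.5]), 'highbot': array([54.3, 29.7]), 'hightop': array([47.5, 52.7])}
v 0 4023 u [32.6 41.8 57.3] lat [-21.  21.]
v -2 391 u [32.3 58.4 58.8] lat [-21.  21.]
v -4 283 u [58.2 58.6 58.9] lat [-21.  21.]
v -6 49 u [58.  58.3 58.5] lat [-19.  21.]
v -8 72 u [60.2 61.5 62.9] lat [-21.  20.]
v -10 1399 u [56.7 61.7 64.1] lat [-21.  21.]
v -12 531 u [56.3 61.3 64.7] lat [-21.  21.]
v -14 174 u [56.2 64.1 64.4] lat [-21.  21.]
v -16 268 u [55.6 56.1 64. ] lat [-21.  20.]
v -18 106 u [63.2 63.4 63.6] lat [-21.  21.]
v -20 97 u [62.8 63.  63.2] lat [-21.  21.]
v -22 89 u [62.3 62.6 62.8] lat [-21.  20.]
v -24 88 u [61.9 62.1 62.4] lat [-21.  20.]
v -26 88 u [61.4 61.7 61.9] lat [-21.  21.]
v -28 88 u [61.  61.2 61.5] lat [-21.  21.]
```

Request:
step_arm(moves=[[[-0.07,-0.19,0.25,0,8.76],[-0.07,-0.19,0.25,0,8.76],[0,0,0,0,8],[0,0,0,0,7],[0,0,0,0,6.5],[0,0,0,0,6],[0,0,0,0,5.5],[0,0,0,0,5],[0,0,0,0,5],[0,0,0,0,5]]])

```text
clock: 17.2
tool_pos: [0.5056, 0.3124, 0.0184]
orientation: [-180.0, 0.0, -110.5]
force: [1.2, -0.3, 0.4]
opening: 0.0641
gripper_force: 30.0
```

```bash
python3 - <<'E'
from h import *
p,_,_=snap('wrist','w13'); held('w13')
o=ctrl.get_obs();endface('w13',o['tool_pos'],o['orientation'],16.4)
s,_,_=snap('scene','s13')
cv2.imwrite('pics/v8.png',np.hstack([cv2.resize(p[90:350,150:370],(440,520),interpolation=3),cv2.resize(s[140:220,170:225],(357,520),interpolation=3)]))
E
```

```text
clock 17.25 tilt 16.37 n 12767 len 0.094 c rel tcp [ 0.9 20.9] tcp caddy x,y,z(mm, over floor) [ 2.3 -0.7  6.4] yaw -110.51 F caddy [0.2 1.6 0.2] open 0.0641
{'lowbot': array([-41.4,   1.6]), 'lowtop': array([-48.2,  24.7]), 'highbot': array([54.5, 29.8]), 'hightop': array([47.7, 52.8])}
v 0 4811 u [33.  44.5 54.5] lat [-21.  21.]
v -2 432 u [46.5 56.  56.6] lat [-21.  21.]
v -4 292 u [55.8 56.2 56.7] lat [-21.  21.]
v -6 236 u [55.7 56.2 56.5] lat [-21.  21.]
v -8 53 u [55.4 55.8 56.1] lat [-20.  20.]
v -10 118 u [53.9 57.2 59.2] lat [-19.  21.]
v -12 1309 u [53.8 58.4 60.9] lat [-21.  21.]
v -14 469 u [53.4 59.9 61.4] lat [-21.  21.]
v -16 184 u [53.  60.7 61.1] lat [-21.  21.]
v -18 103 u [60.  60.3 60.5] lat [-21.  20.]
v -20 103 u [59.5 59.7 60. ] lat [-21.  21.]
v -22 101 u [58.8 59.1 59.3] lat [-21.  21.]
v -24 108 u [58.3 58.5 58.8] lat [-22.  20.]
v -26 73 u [57.7 57.9 58.2] lat [-21.  21.]
v -28 92 u [57.2 57.4 57.6] lat [-20.  21.]
```

View pics/v8.png

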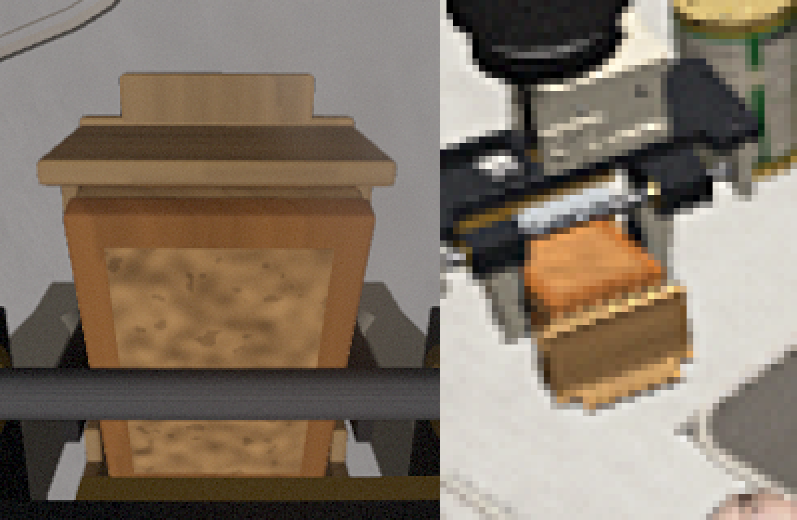

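Request:
step_arm(moves=[[[0,0,0.2,0,5],[0.07,0.19,0.05,0,5],[0.07,0.19,0,0,5],[0.07,0.19,0,0,5],[0.07,0.18,0,0,5],[0,0,0,0,5],[0,0,0,0,5]]])

```text
clock: 18.0
tool_pos: [0.5069, 0.3176, 0.0202]
orientation: [179.9, -0.3, -110.6]
force: [-0.1, -6.6, -1.5]
opening: 0.0639
gripper_force: 30.0
```

```bash
cat >> h.py <<'E'
def prof(f,t,u0=.03,u1=.075):
    """points of end region in caddy x, z(over floor) mm, median z-binned x"""
    _,P=cloud(f);Q=P[:300].reshape(-1,3);X=((Q[:,:2]-O)@EX)*1000;Y=((Q[:,:2]-O)@EY)*1000;Z=Q[:,2]*1000-12
    m=(np.abs(Y)<22)&(X>25)&(X<62)&(Z>5)&(Z<75);X,Z=X[m],Z[m]
    for x in np.arange(30,60,1.5):
        k=np.abs(X-x)<.75
        if k.sum()>4:print('x',x,k.sum(),'z',np.percentile(Z[k],[2,25,50,75,98]).round(1))
E
python3 - <<'E'
from h import *
p,_,_=snap('wrist','w14'); held('w14'); prof('w14',16)
E
```

```text
clock 18.05 tilt 16.42 n 12635 len 0.0922 c rel tcp [ 0.8 20.8] tcp caddy x,y,z(mm, over floor) [-3.  -1.3  8.2] yaw -110.55 F caddy [ 6.4  2.  -1.4] open 0.064
{'lowbot': array([-46.8,   3.3]), 'lowtop': array([-53.5,  26.3]), 'highbot': array([49.2, 31.6]), 'hightop': array([42.4, 54.6])}
x 30.0 301 z [50.4 51.  51.4 51.7 52.4]
x 31.5 290 z [50.8 51.4 51.8 52.  52.9]
x 33.0 300 z [51.2 51.9 52.2 52.5 53.4]
x 34.5 321 z [51.5 52.1 52.6 52.9 53.6]
x 36.0 321 z [52.  52.7 53.  53.4 54.2]
x 37.5 332 z [52.4 53.1 53.4 53.7 54.3]
x 39.0 321 z [52.9 53.7 54.  54.3 55.2]
x 40.5 376 z [53.1 53.8 54.3 54.7 55.4]
x 42.0 768 z [41.4 51.1 52.7 53.8 55. ]
x 43.5 1369 z [32.1 36.1 41.2 49.2 52.2]
x 45.0 181 z [30.6 31.2 32.2 33.  34.6]
x 51.0 229 z [40.5 41.3 41.8 42.3 43. ]
x 52.5 359 z [40.8 41.8 42.1 42.5 43.3]
x 54.0 336 z [40.9 41.7 42.2 42.6 43.3]
x 55.5 1070 z [ 8.  24.1 35.2 41.4 42.9]
x 57.0 473 z [ 5.4 13.3 24.9 33.3 40.6]
```

Request:
step_arm(moves=[[[0.11,0.17,0,0,5],[0.12,0.17,0,0,5],[0,0,-0.15,0,5],[0,0,-0.1,0,5],[0,0,0,0,5],[0,0,0,0,5]]])

```text
clock: 18.65
tool_pos: [0.5086, 0.3208, 0.0179]
orientation: [179.9, -0.3, -110.5]
force: [-3.3, -6.6, 3.1]
opening: 0.0638
gripper_force: 30.0
```

```bash
python3 - <<'E'
from h import *
p,_,_=snap('wrist','w15'); held('w15'); prof('w15',16)
E
```

```text
clock 18.7 tilt 15.53 n 12520 len 0.0886 c rel tcp [ 0.8 20.8] tcp caddy x,y,z(mm, over floor) [-6.6 -0.8  5.9] yaw -110.54 F caddy [ 7.9 -0.1  3.8] open 0.0637
{'lowbot': array([-50.8,   1.8]), 'lowtop': array([-57.2,  24.9]), 'highbot': array([45.6, 28.6]), 'hightop': array([39.1, 51.7])}
x 30.0 310 z [48.5 49.2 49.6 49.9 50.6]
x 31.5 313 z [48.8 49.6 49.9 50.3 51.1]
x 33.0 323 z [49.3 50.1 50.3 50.8 51.5]
x 34.5 327 z [49.6 50.5 50.8 51.1 51.8]
x 36.0 339 z [50.  50.9 51.2 51.5 52.3]
x 37.5 395 z [50.2 51.  51.4 51.8 52.7]
x 39.0 1050 z [33.2 40.2 48.2 50.  51.9]
x 40.5 1038 z [29.  31.5 35.8 44.7 48.2]
x 51.0 264 z [40.6 41.5 41.8 42.2 42.8]
x 52.5 361 z [40.8 41.7 42.2 42.6 43.3]
x 54.0 389 z [40.9 41.7 42.1 42.4 43.4]
x 55.5 1008 z [ 5.5 23.6 35.9 41.4 42.9]
x 57.0 432 z [ 5.9 14.1 24.7 33.8 41.9]
```

Request:
step_arm(moves=[[[-0.01,-0.03,-0.1,0,5],[-0.01,-0.03,-0.1,0,5],[-0.01,-0.03,-0.1,0,5],[-0.01,-0.03,-0.1,0,5],[0,0,0,0,5],[0,0,0,0,5]]])

```text
clock: 19.3
tool_pos: [0.5083, 0.3196, 0.014]
orientation: [179.9, -0.3, -110.6]
force: [-3.6, -7.1, 5.3]
opening: 0.0639
gripper_force: 30.0
```

```bash
python3 - <<'E'
from h import *
p,_,_=snap('wrist','w16'); held('w16'); prof('w16',16)
E
```

```text
clock 19.35 tilt 11.31 n 13503 len 0.0887 c rel tcp [ 0.3 20.8] tcp caddy x,y,z(mm, over floor) [-5.4 -0.7  2. ] yaw -110.55 F caddy [ 9.3 -1.   4.4] open 0.0637
{'lowbot': array([-51.7,   1.3]), 'lowtop': array([-56.5,  24.8]), 'highbot': array([46.3, 20.9]), 'hightop': array([41.6, 44.4])}
x 30.0 299 z [41.3 42.1 42.4 42.8 43.5]
x 31.5 308 z [41.6 42.5 42.8 43.1 43.9]
x 33.0 318 z [41.8 42.6 43.  43.4 44.1]
x 34.5 323 z [42.2 42.9 43.3 43.6 44.2]
x 36.0 325 z [42.4 43.3 43.6 44.  44.8]
x 37.5 325 z [42.8 43.5 43.9 44.3 44.9]
x 39.0 336 z [43.  43.8 44.2 44.7 45.4]
x 40.5 444 z [41.5 43.5 44.  44.5 45.5]
x 42.0 1519 z [22.9 29.6 33.6 40.3 44.1]
x 43.5 171 z [20.1 21.5 22.3 23.6 31.2]
x 51.0 286 z [40.8 41.5 41.9 42.2 43. ]
x 52.5 376 z [40.8 41.7 42.1 42.5 43.4]
x 54.0 401 z [40.8 41.7 42.2 42.5 43.2]
x 55.5 1142 z [ 7.6 23.9 36.3 41.4 43. ]
x 57.0 459 z [ 5.7 15.7 25.2 35.2 40.8]
```

Request:
step_arm(moves=[[[-0.01,-0.03,-0.1,0,5],[-0.01,-0.03,-0.1,0,5],[-0.01,-0.04,-0.1,0,5],[-0.02,-0.04,-0.1,0,5],[-0.01,-0.03,-0.1,0,5],[0,0,0,0,5],[0,0,0,0,5]]])

```text
clock: 20.05
tool_pos: [0.5079, 0.3183, 0.0091]
orientation: [179.9, -0.2, -110.5]
force: [-3.6, -6.4, 3.2]
opening: 0.0637
gripper_force: 30.0
```

```bash
python3 - <<'E'
from h import *
p,_,_=snap('wrist','w17'); held('w17'); prof('w17',16)
E
```

```text
clock 20.1 tilt 5.86 n 14322 len 0.0972 c rel tcp [12.  22.1] tcp caddy x,y,z(mm, over floor) [-4.  -0.6 -3. ] yaw -110.55 F caddy [ 5.9 -2.1  3.4] open 0.0638
{'lowbot': array([-40.5,   2.1]), 'lowtop': array([-43.,  26.]), 'highbot': array([58.9, 12.3]), 'hightop': array([56.5, 36.2])}
x 30.0 290 z [32.7 33.3 33.7 34.  34.8]
x 31.5 291 z [32.8 33.5 33.9 34.2 35.2]
x 33.0 311 z [32.8 33.6 34.1 34.5 35.3]
x 34.5 308 z [33.1 33.8 34.2 34.6 35.3]
x 36.0 311 z [33.  33.9 34.3 34.7 35.4]
x 37.5 321 z [33.3 34.  34.4 34.8 35.5]
x 39.0 318 z [33.3 34.3 34.6 35.  35.8]
x 40.5 331 z [33.7 34.4 34.8 35.1 35.9]
x 42.0 334 z [33.8 34.6 35.  35.3 36. ]
x 43.5 833 z [16.5 25.3 32.9 34.4 35.8]
x 45.0 543 z [17.8 22.  25.1 30.4 33.4]
x 51.0 283 z [40.8 41.4 41.8 42.1 43. ]
x 52.5 416 z [41.  41.7 42.1 42.6 43.3]
x 54.0 428 z [40.9 41.8 42.2 42.5 43.5]
x 55.5 1373 z [ 7.3 22.1 34.2 41.2 42.9]
x 57.0 469 z [ 5.3 17.3 27.4 34.6 41.4]
```

Request:
step_arm(moves=[[[-0.01,-0.03,-0.1,0,5],[-0.01,-0.03,-0.1,0,5],[-0.01,-0.03,-0.1,0,5],[0,0,-0.1,0,5],[0,0,-0.05,0,5],[0,0,0,0,5],[0,0,0,0,5]]])

```text
clock: 20.8
tool_pos: [0.5077, 0.3178, 0.0046]
orientation: [179.9, -0.2, -110.5]
force: [-4.4, -5.1, 2.0]
opening: 0.0639
gripper_force: 30.0
```

```bash
python3 - <<'E'
from h import *
p,_,_=snap('wrist','w18'); held('w18'); prof('w18',16)
E
```

```text
clock 20.85 tilt 1.09 n 14668 len 0.0932 c rel tcp [10.2 21.1] tcp caddy x,y,z(mm, over floor) [-3.5 -0.6 -7.4] yaw -110.55 F caddy [ 6.1 -1.3  2.8] open 0.0641
{'lowbot': array([-43.1,   0.7]), 'lowtop': array([-43.5,  24.7]), 'highbot': array([56.9,  2.7]), 'hightop': array([56.4, 26.7])}
x 30.0 290 z [25.2 26.  26.3 26.7 27.4]
x 31.5 306 z [25.1 25.9 26.4 26.8 27.5]
x 33.0 296 z [25.2 26.  26.4 26.8 27.5]
x 34.5 305 z [25.2 26.  26.4 26.9 27.7]
x 36.0 304 z [25.3 26.1 26.5 26.9 27.8]
x 37.5 313 z [25.2 26.1 26.5 26.8 27.6]
x 39.0 325 z [25.3 26.1 26.5 26.9 27.7]
x 40.5 308 z [25.4 26.1 26.5 27.  27.8]
x 42.0 327 z [25.5 26.1 26.6 27.  27.8]
x 43.5 337 z [25.2 26.1 26.6 27.  27.6]
x 45.0 418 z [23.3 24.7 25.6 26.4 27.7]
x 49.5 34 z [39.8 40.3 40.5 40.6 40.7]
x 51.0 355 z [40.7 41.3 41.7 42.2 43. ]
x 52.5 421 z [40.8 41.6 42.1 42.5 43.2]
x 54.0 465 z [40.9 41.8 42.1 42.5 43.4]
x 55.5 1537 z [ 6.  22.  34.1 41.1 42.8]
x 57.0 542 z [ 6.4 15.6 25.3 34.2 41.4]
```

Request:
step_arm(moves=[[[-0.05,-0.13,-0.03,0,5],[-0.05,-0.13,0,0,5],[-0.04,-0.11,0,0,5],[0,0,0,0,5],[0,0,0,0,6.5],[0,0,0,0,6.8],[0,0,0,0,7.5],[0,0,0,0,8.3],[0,0,0,0,8.76],[0,0,0,0,8.76]]])

```text
clock: 21.85
tool_pos: [0.508, 0.3159, 0.0046]
orientation: [-180.0, 0.0, -110.5]
force: [0.5, 0.1, 0.0]
opening: 0.0868
gripper_force: 0.0
```

```bash
python3 - <<'E'
from h import *
p,_,_=snap('wrist','w19'); held('w19'); prof('w19',16)
E
```

```text
clock 21.9 tilt -0.08 n 14341 len 0.0988 c rel tcp [ 8.1 19.6] tcp caddy x,y,z(mm, over floor) [-1.8  0.4 -7.4] yaw -110.51 F caddy [-0.5  0.4 -0.1] open 0.0873
{'lowbot': array([-43.7,   0.3]), 'lowtop': array([-43.7,  24.3]), 'highbot': array([56.3,  0.2]), 'hightop': array([56.3, 24.2])}
x 30.0 742 z [23.2 24.4 72.  73.3 74.8]
x 31.5 270 z [23.  23.8 24.2 24.6 25.4]
x 33.0 297 z [23.1 23.8 24.3 24.7 25.4]
x 34.5 288 z [22.9 23.9 24.2 24.6 25.3]
x 36.0 292 z [22.9 23.8 24.2 24.6 25.4]
x 37.5 304 z [23.1 23.8 24.2 24.6 25.3]
x 39.0 298 z [23.2 23.9 24.2 24.6 25.5]
x 40.5 315 z [22.9 23.8 24.3 24.6 25.4]
x 42.0 313 z [23.  23.8 24.2 24.6 25.4]
x 43.5 313 z [22.9 23.6 24.  24.5 25.3]
x 45.0 247 z [22.8 23.8 24.1 24.5 25.3]
x 49.5 17 z [39.2 40.  40.5 40.8 40.8]
x 51.0 304 z [40.8 41.5 41.8 42.2 42.9]
x 52.5 432 z [40.9 41.8 42.1 42.6 43.2]
x 54.0 446 z [40.8 41.7 42.1 42.5 43.2]
x 55.5 1624 z [ 6.7 21.5 33.6 41.  42.8]
x 57.0 588 z [ 5.6 16.  26.7 34.7 41.4]
```

Request:
step_arm(moves=[[[0,0,0.5,0,8.76],[0,0,1,0,8.76],[0,0,2,0,8.76],[0,0,3,0,8.76],[0,0,3,0,8.76],[0,0,3,0,8.76],[0,0,3,0,8.76],[0,0,3,0,8.76],[0,0,1.5,0,8.76],[0,0,0,0,8.76]]])

```text
clock: 22.9
tool_pos: [0.509, 0.3166, 0.2086]
orientation: [-179.8, 0.3, -110.5]
force: [0.2, -0.5, -0.1]
opening: 0.0875
gripper_force: 0.0
```

Request:
step_arm(moves=[[[0,0,0,0,8.76],[0,0,0,0,8.76]]])

```text
clock: 23.1
tool_pos: [0.5074, 0.3154, 0.2039]
orientation: [180.0, -0.1, -110.5]
force: [0.0, -0.6, 0.1]
opening: 0.0874
gripper_force: 0.0
```

```bash
python3 - <<'E'
from h import *
p,_,_=snap('wrist','w20'); s,_,_=snap('scene','s20');t,_,_=snap('top','t20')
_,P=cloud('w20');C=P[:240].reshape(-1,3);x=(C[:,:2]-O)@EX*1000;y=(C[:,:2]-O)@EY*1000;z=C[:,2]*1000-12
m=(z>18)&(z<29)&(abs(x)<60)&(abs(y)<32.5)
print('pile top z',np.median(z[m]),'plane',np.linalg.lstsq(np.c_[x[m],y[m],np.ones(m.sum())],z[m],rcond=None)[0],'x',np.percentile(x[m],[.5,99.5]),'y',np.percentile(y[m],[.5,99.5]))
for lo,hi in((-39,-31),(-28,-10),(10,28)):   # side edges
    k=(x>lo)&(x<hi)&(abs(y)<45)
    for a in(3,8,12,16,20,24): 
        j=k&(abs(z-a)<2);print(lo,a,j.sum(),(np.percentile(y[j],[2,50,98]).round(1) if j.sum()>3 else ''),end='; ')
    print()
a=np.load('/tmp/top0.npz')['p'];d=cv2.absdiff(a,t).max(2);print('changed px per stand/caddy-excluded zone',(d[100:240,100:420]>40).sum())
cv2.imwrite('pics/v9.png',np.hstack([cv2.resize(p[85:245,205:325],(390,520),interpolation=3),cv2.resize(s[140:220,170:230],(390,520),interpolation=3)]))
E
```

```text
pile top z 24.111108014997953 plane [-2.71871298e-03  4.62831489e-04  2.40949071e+01] x [-43.78732184  55.47946639] y [-31.76455727  31.52015501]
-39 3 8 [-24.3  34.3  34.3]; -39 8 1 ; -39 12 0 ; -39 16 8 [-34.  -33.8  34.4]; -39 20 37 [-38.2 -33.7  38.7]; -39 24 376 [-32.9   0.8  36.2]; 
-28 3 0 ; -28 8 0 ; -28 12 0 ; -28 16 0 ; -28 20 2 ; -28 24 821 [-30.7  -0.4  29.8]; 
10 3 0 ; 10 8 0 ; 10 12 0 ; 10 16 0 ; 10 20 1 ; 10 24 901 [-30.6  -0.3  30. ]; 
changed px per stand/caddy-excluded zone 6413
```

View pics/v9.png

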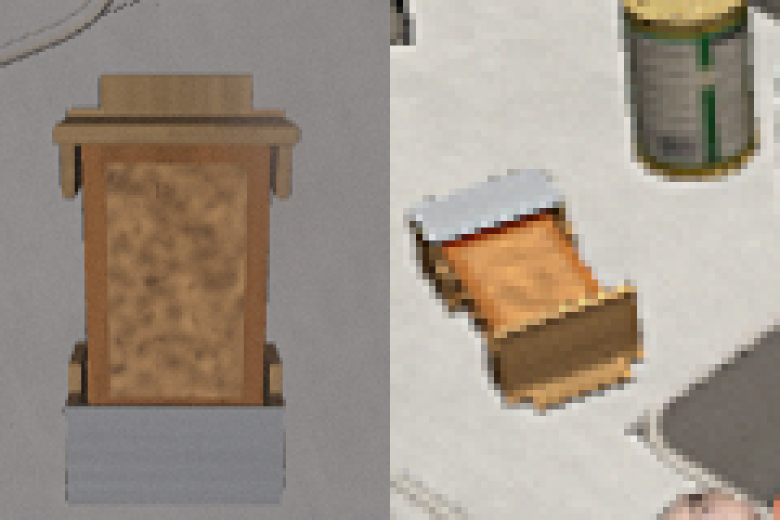

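```bash
python3 -c "
from plant import close_job
print(close_job())"
```

```text
the job is handed in; nothing more can be done
None
```

I handed the job in at about 23 s with the three-coaster pile lying flat, cork side up, on the caddy floor between the red plate and the stop wall. It took two tries, because the bottom coaster slipped on the first lowering and I had to let go and regrip. I saw no bystander move, though I did not check each one.

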